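# Shut the main water valve on the corridor shelf

### The job

Shut the water off at the main valve - the larger of the two ball valves on the shelf, with the thick pipe and the long lever - by pushing its lever clockwise (seen from above) through the quarter turn until it is at its end stop, square across the pipe. Leave the lever of the smaller valve as it is, open, then let go and move clear.

Things in the scene. Friction and masses are not known exactly. Their poses are not given: they have to be found in the camera images.
- main_stem (a point): Fixed point on the axis of the larger valve (thick pipe, long lever), at lever mid-height, 105 mm above the shelf; does not turn. z up = turning axis; pipe runs along y. Steel pipe 34 mm thick rises from the shelf, runs level through a brass valve, goes back down (190 mm between legs); all fixed. May be the left or right one. Things within 140 mm are lower than its lever.
- main_lever (a joint): Angle (rad) of that valve's flat level lever: 0 open, pointing along the stem point's +y, over the pipe; grows clockwise from above; 1.571 shut, at the stop, along +x. Steel bar to 50 mm from the axis, then black sleeve 24 mm wide, 14 mm thick, to 135 mm. Takes 0.5 N m (5 N at 100 mm); stays where left.
- branch_stem (a point): Fixed point on the axis of the smaller valve (thin pipe, short lever), at lever mid-height, 80 mm above the shelf; does not turn. z up = turning axis; pipe runs along y. Steel pipe 21 mm thick rises from the shelf, runs level through a brass valve, goes back down (144 mm between legs); all fixed. Stands 0.3 to 0.46 m beside the larger.
- branch_lever (a joint): Angle (rad) of that valve's flat level lever: 0 open, pointing along the stem point's +y, over the pipe; grows clockwise from above; 1.571 shut, at the stop, along +x. Steel bar to 34 mm from the axis, then black sleeve 17 mm wide, 14 mm thick, to 85 mm. Takes 0.5 N m (5 N at 100 mm); stays where left.

How it is judged (in metres and radians):
At the end, for the whole second after the job is handed in: The main valve's lever rests at its end stop, within about 10 degrees (joint above 1.40 rad), at rest, and the branch valve's lever is still open (joint below 0.27 rad) (value of joint main_lever between 1.4 and 1.65 rad and velocity of joint main_lever between -0.05 and 0.05 rad/s and value of joint branch_lever below 0.27 rad); the robot touches nothing.
It fails at once if the branch valve's lever is turned away from open (joint above 0.27 rad; it starts below 0.1) (value of joint branch_lever above 0.27 rad).
It also fails if it takes over 34 s, if anything falls off the work surface, if the arm or the gripper's body presses on something with over 40 N, if the wrist force passes 120 N, or if a joint passes its speed limit or range.

### The arm

A 7-joint arm with a two-finger parallel gripper is mounted at the origin on the work surface. World frame = base frame: x ahead of the robot, y to its left, z up, the work surface at z = 0. Lengths are in m, angles in degrees, forces in N, time in s.
With the tool pointing down it reaches from about 0.425 to 0.875 m from the base axis. Payload 4.7 kg.
Tool frame: the origin (TCP) lies midway between the tips of the shut fingers; the grasp point (between the pads) lies 19 mm behind it; z points along the fingers, y is the direction in which the jaws open and shut (so a half turn about z gives the same grasp; the last joint's range is limited). The gripper opens to 87 mm and grips with 3 to 60 N. Pads are 19 mm wide; open, the fingers measure 117 mm over their backs; the gripper's body (75 mm by 190 mm) begins 51 mm behind the grasp point.
Start: joints at [69.677, 18.392, -4.016, 83.108, 1.295, 78.541, -3.26], TCP at [0.234, -0.606, 0.223] pointing down, gripper open.
Joint ranges: [-163.93, 163.93], [-17.29, 119.83], [-79.2, 71.16], [3.27, 140.29], [-89.18, 269.18], [5.43, 117.66], [-154.24, 154.24]. Speed limits (degrees/s): [147.25, 147.25, 180, 180, 180, 180, 180].

### API

Orientations are given as a 3x3 rotation matrix whose columns are the frame's x, y, z axes.
In Python, from station import observe, imaging, workorder gives the robot as it stands. The module is installed in compiled form; this text tells all that it offers.
- The arm moves only by the shell command python3 -m inch 'ROWS'. ROWS is JSON, a list of rows, each an object of numbers: "x", "y", "z": the shift along the tool's x, y, z in m; "rx", "ry", "rz": the turn, a rotation vector about the tool's x, y, z in degrees; "gripper": the opening, from -1 (shut) to 1 (fully open). A call has 1 to 12 rows; each row shifts and turns the commanded pose from where the row before left it, along the tool's axes as they then stand; what a row does not reach is not made up. A row lasts 1/8 s, in which the tool goes at most 62.5 mm and 10.7 degrees, less where a joint would pass 70% of its speed; a pose out of reach is approached as far as the arm can. A call with a gripper value outside its range is refused whole. The fingers move at their own pace and stop on an object; the grip force is fixed at half the most. Time passes only in rows, so rows that do not move let the fingers close. It gives the time, the measured TCP pose, the force and the opening at its end, in the units of the state.
- observe(): the state, without advancing time (a new reading comes with each control period).
- imaging.grab_frame(name): name is "side" or "top"; returns a dict with "pixels" (384x512x3 uint8, blue, green, red), "fx", "fy", "cx", "cy" (pixels), "R" (3x3) and "t" (3): a world point X has camera coordinates R X + t. Camera axes: x right, y down, z forward; pixel columns grow to the right and rows downward; lengths in m; the calibration is good to about 2 mm. A picture is of the moment at which its call begins. There is no depth.
- workorder.finish_job(): hands the job in, once; it reports no verdict.
The state is a dict: "clock": time; "q": joint angles; "qd": joint speeds; "effort": joint torques, N m; "ee_pos": TCP position; "tool_rot": TCP orientation; "contact_force": force on the tool from outside, world axes, zero at the start; "ft_torque": the same for the moment, N m; "grip_width": finger opening in m.
Only numpy, scipy, OpenCV 4.12 (cv2) and the standard library are available. Lean on these libraries where they do the work, as an engineer would, in place of code of your own. Each camera call takes 0.05 s, during which the arm holds its last target.

## Working session

There is one attempt and no reset: what is moved stays moved. The work goes in short steps, Python scripts to look and compute and a shell command to move; the robot and the scene stay as the last step left them, time stands still between calls to the robot, and variables do not carry over. Pictures are saved under pics/ and viewed, and the job is handed in when it is done.

```bash
mkdir -p pics
cat > h.py <<'E'
import numpy as np, cv2
from station import observe, imaging, workorder
def grab(n,tag):
    f=imaging.grab_frame(n); cv2.imwrite(f'pics/{n}_{tag}.png',f['pixels']); 
    np.savez(f'pics/{n}_{tag}.npz',**f); return f
def ray(f,u,v):
    R=np.array(f['R']);t=np.array(f['t'])
    d=R.T@np.array([(u-f['cx'])/f['fx'],(v-f['cy'])/f['fy'],1]); return -R.T@t,d
def plane(f,u,v,z):
    c,d=ray(f,u,v); return c+d*(z-c[2])/d[2]
E
python3 - <<'E'
from h import *
for n in('top','side'):
    f=grab(n,'0'); print(n,f['R'],f['t'],f['fx'],-np.array(f['R']).T@f['t'])
s=observe();print(s['clock'],s['ee_pos'],s['tool_rot'],s['grip_width'])
E
```

```text
top [[ 0.02001338 -0.99975719  0.00922093]
 [-0.99111551 -0.02105164 -0.13132734]
 [ 0.13148957 -0.0065107  -0.99129617]] [-0.02508138  0.5191114   0.83705753] 443.732934930534 [ 0.40493699 -0.00869731  0.89817672]
side [[-0.81907671 -0.57339546  0.01819315]
 [-0.38972764  0.53288177 -0.75109879]
 [ 0.42098184 -0.6222979  -0.6599391 ]] [0.41617699 0.29231139 0.63942643] 450.4507317297577 [0.1856158  0.48078031 0.63396567]
0.1 [ 0.23409358 -0.60584829  0.22154189] [[ 9.32756548e-01  3.60506228e-01 -6.93844963e-04]
 [ 3.60506889e-01 -9.32755184e-01  1.59717053e-03]
 [-7.13975625e-05 -1.73990716e-03 -9.99998484e-01]] 0.08677045944327293
```

View pics/top_0.png

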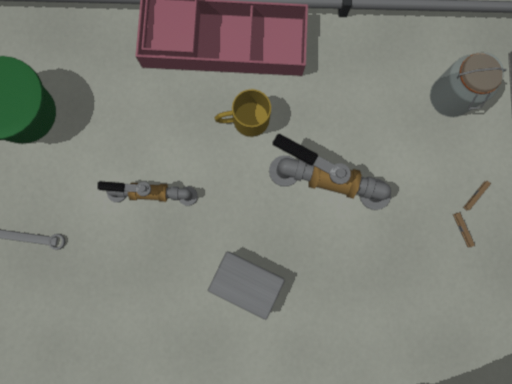

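View pics/side_0.png

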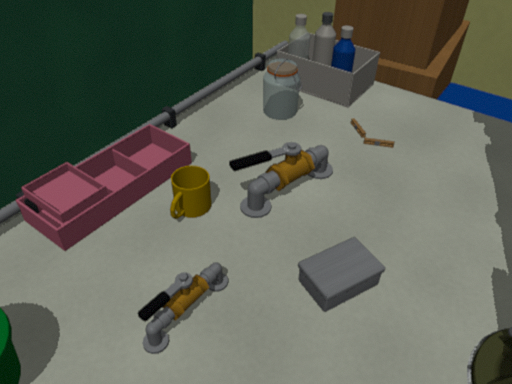

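The top view shows the main valve on the right, with its stem near (341,173) and black sleeve from (275,143) to (316,157). The branch valve is on the left, with its stem near (144,188) and sleeve at (100–124,187). In the image the lever has to swing clockwise from left to up (+x). The mug at (252,113) is near but low. Next I'll measure.

Run:
```python
from h import *
fs={n:dict(np.load(f'pics/{n}_0.npz')) for n in('top','side')}
f=fs['top'];im=f['pixels']
m=(im.max(2)<45).astype(np.uint8)
n,l,st,c=cv2.connectedComponentsWithStats(m)
for i in range(1,n):
    if st[i,4]>60:
        cn=cv2.findContours((l==i).astype(np.uint8),0,1)[0][0]; r=cv2.minAreaRect(cn); print(st[i],c[i],r)
        if 270<c[i][0]<320 and 120<c[i][1]<170:
            for p in cv2.boxPoints(r): print('  main', plane(f,*p,0.112).round(3))
        if 95<c[i][0]<130 and 180<c[i][1]<195:
            for p in cv2.boxPoints(r): print('  br', plane(f,*p,0.087).round(3))
print('stem',plane(f,341,173,.112),'legs',plane(f,285,171,0.003),plane(f,376,192,0.003))
print('branch',plane(f,144,188,.085))
def tri(a,b):
    c1,d1=ray(fs['top'],*a);c2,d2=ray(fs['side'],*b)
    s=np.linalg.lstsq(np.c_[d1,-d2],c2-c1,rcond=None)[0]; p,q=c1+s[0]*d1,c2+s[1]*d2; return (p+q)/2,np.linalg.norm(p-q)
print('stem tri',tri((341,172),(292,149)),'tip',tri((276,143),(232,163)))
print('mug rim',tri((252,100),(192,175)))
for n,x0,y0,x1,y1 in(('top',180,60,420,240),('side',140,100,380,280)):
    cv2.imwrite(f'pics/{n}_z.png',cv2.resize(fs[n]['pixels'][y0:y1,x0:x1],None,fx=3,fy=3,interpolation=2))
```

```text
[339   4  12  12 101] [344.11881188   9.89108911] ((344.5, 9.5), (11.0, 11.0), 0.0)
[  7  88  48  54 862] [ 38.26682135 122.07772622] ((36.464202880859375, 121.59237670898438), (28.065248489379883, 62.42594909667969), 35.21759033203125)
[274 135  44  30 543] [295.36279926 149.44935543] ((294.9528503417969, 149.0849151611328), (44.87340545654297, 12.626716613769531), 29.05460548400879)
  main [ 0.6   -0.049  0.112]
  main [ 0.621 -0.06   0.112]
  main [ 0.582 -0.132  0.112]
  main [ 0.562 -0.121  0.112]
[ 98 182  26  10 199] [110.89447236 186.26633166] ((110.63233947753906, 186.2794189453125), (25.38654136657715, 7.823042869567871), 4.39870548248291)
  br [0.514 0.27  0.087]
  br [0.528 0.27  0.087]
  br [0.526 0.223 0.087]
  br [0.511 0.223 0.087]
stem [ 0.54903333 -0.17376413  0.112     ] legs [ 0.57068237 -0.08168207  0.003     ] [ 0.53119349 -0.26795421  0.003     ]
branch [0.517954   0.18527693 0.085     ]
stem tri (array([ 0.55238321, -0.17712971,  0.09828796]), np.float64(0.0022516738486431194)) tip (array([ 0.60496436, -0.05394289,  0.11325765]), np.float64(0.007865351710465712))
mug rim (array([ 0.68870865, -0.01437583,  0.07341705]), np.float64(0.014308490805714447))
```

View pics/top_z.png

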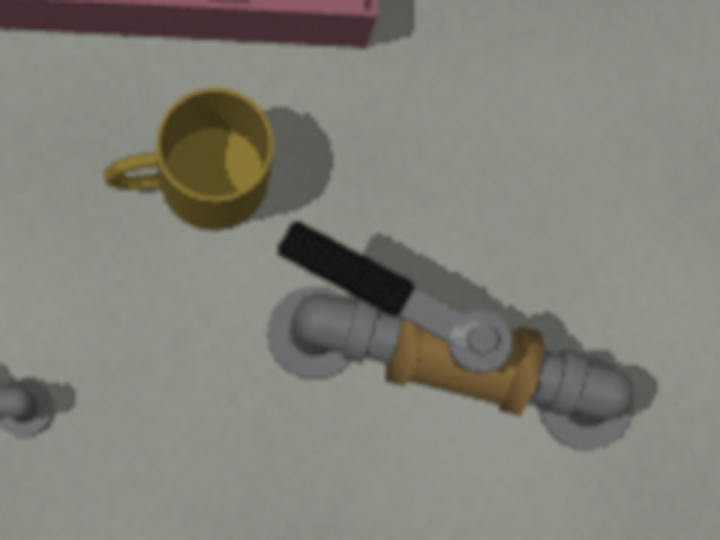

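View pics/side_z.png

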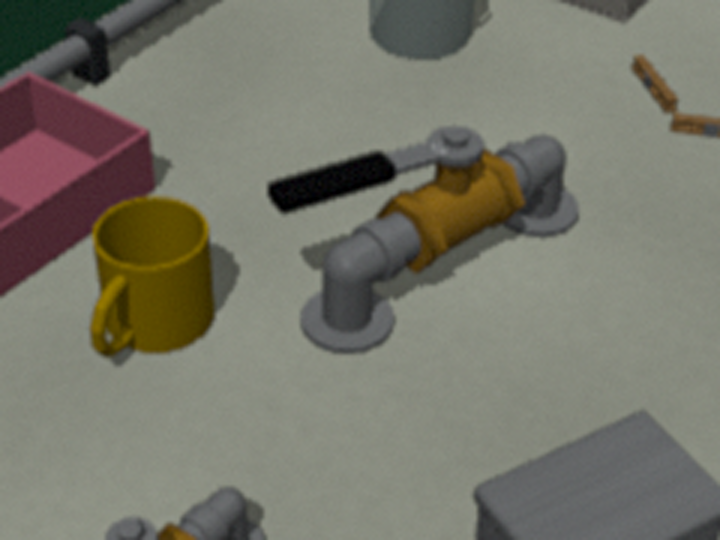

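```bash
R='{"x":0.0415,"y":-0.0327,"gripper":-1}'; python3 -m inch '[{"x":0.0415,"y":-0.0327,"gripper":-1},{"x":0.0415,"y":-0.0327,"gripper":-1},{"x":0.0415,"y":-0.0327,"gripper":-1},{"x":0.0415,"y":-0.0327,"gripper":-1},{"x":0.0415,"y":-0.0327,"gripper":-1},{"x":0.0415,"y":-0.0327,"gripper":-1},{"x":0.0415,"y":-0.0327,"gripper":-1},{"x":0.0415,"y":-0.0327,"gripper":-1},{"x":0.0415,"y":-0.0327,"gripper":-1},{"x":0.0415,"y":-0.0327,"gripper":-1},{"x":0.0415,"y":-0.0327,"gripper":-1},{"gripper":-1}]'
python3 -m inch '[{"rz":-8.4,"gripper":-1},{"rz":-8.4,"gripper":-1},{"rz":-8.4,"gripper":-1},{"rz":-8.4,"gripper":-1},{"rz":-8.4,"gripper":-1},{"gripper":-1}]'
cat > w.py <<'E'
from h import *
S=np.array([.549,-.174])
s=observe();R=np.array(s['tool_rot']);p=np.array(s['ee_pos'])
def to(a,r,t,z):
    a=np.radians(a);g=np.r_[S+r*np.array([np.sin(a),np.cos(a)])+t*np.array([np.cos(a),-np.sin(a)]),z]
    return (R.T@(g-p)).round(4)
az=np.degrees(np.arctan2(R[0,0],R[1,0]))
d=p[:2]-S;a=np.radians(az)
print('t',s['clock'],'p',p.round(4),'az',az.round(2),'r',(d@[np.sin(a),np.cos(a)]).round(4),'tan',(d@[np.cos(a),-np.sin(a)]).round(4),'w',s['grip_width'],'F',np.array(s['contact_force']).round(2),'tilt',R[:,2].round(4))
E
python3 -c "
from w import *
print(to(27,.105,-.045,.097))"
```

```text
t 0.1 p [ 0.2341 -0.6058  0.2215] az 68.87 r -0.4494 tan 0.2893 w 0.08677045944327293 F [ 0.68 -0.1   0.31] tilt [-7.0e-04  1.6e-03 -1.0e+00]
[ 0.4976 -0.3927  0.1252]invalid input at $[0]: expected keys x, y, z, rx, ry, rz, gripper
invalid input at $[0]: expected keys x, y, z, rx, ry, rz, gripper
```

```bash
python3 -m inch '[{"x":0.0415,"y":-0.0327,"z":0,"rx":0,"ry":0,"rz":0,"gripper":-1},{"x":0.0415,"y":-0.0327,"z":0,"rx":0,"ry":0,"rz":0,"gripper":-1},{"x":0.0415,"y":-0.0327,"z":0,"rx":0,"ry":0,"rz":0,"gripper":-1},{"x":0.0415,"y":-0.0327,"z":0,"rx":0,"ry":0,"rz":0,"gripper":-1},{"x":0.0415,"y":-0.0327,"z":0,"rx":0,"ry":0,"rz":0,"gripper":-1},{"x":0.0415,"y":-0.0327,"z":0,"rx":0,"ry":0,"rz":0,"gripper":-1},{"x":0.0415,"y":-0.0327,"z":0,"rx":0,"ry":0,"rz":0,"gripper":-1},{"x":0.0415,"y":-0.0327,"z":0,"rx":0,"ry":0,"rz":0,"gripper":-1},{"x":0.0415,"y":-0.0327,"z":0,"rx":0,"ry":0,"rz":0,"gripper":-1},{"x":0.0415,"y":-0.0327,"z":0,"rx":0,"ry":0,"rz":0,"gripper":-1},{"x":0.0415,"y":-0.0327,"z":0,"rx":0,"ry":0,"rz":0,"gripper":-1},{"x":0.0415,"y":-0.0327,"z":0,"rx":0,"ry":0,"rz":0,"gripper":-1}]'
python3 -m inch '[{"x":0,"y":0,"z":0,"rx":0,"ry":0,"rz":-8.4,"gripper":-1},{"x":0,"y":0,"z":0,"rx":0,"ry":0,"rz":-8.4,"gripper":-1},{"x":0,"y":0,"z":0,"rx":0,"ry":0,"rz":-8.4,"gripper":-1},{"x":0,"y":0,"z":0,"rx":0,"ry":0,"rz":-8.4,"gripper":-1},{"x":0,"y":0,"z":0,"rx":0,"ry":0,"rz":-8.4,"gripper":-1},{"x":0,"y":0,"z":0,"rx":0,"ry":0,"rz":0,"gripper":-1}]'
python3 -c "
from w import *
print(to(27,.105,-.045,.097))"
```

```text
clock: 1.6
ee_pos: [0.5578, -0.0594, 0.2223]
tool_rot: [[0.933, 0.36, -0.0], [0.36, -0.933, -0.0], [-0.0, 0.0, -1.0]]
contact_force: [0.2, -0.4, 0.0]
grip_width: 0.0005
clock: 2.35
ee_pos: [0.5571, -0.0608, 0.2221]
tool_rot: [[0.453, 0.891, -0.001], [0.891, -0.453, 0.0], [-0.0, -0.001, -1.0]]
contact_force: [-0.7, -0.6, -0.8]
grip_width: 0.0005
t 2.35 p [ 0.5571 -0.0608  0.2221] az 26.96 r 0.1045 tan -0.0441 w 0.0005179751012857849 F [-0.75 -0.59 -0.85] tilt [-8.e-04  1.e-04 -1.e+00]
[ 0.0005 -0.0007  0.1251]
```

```bash
python3 -m inch '[{"x":0,"y":-0.001,"z":0.03,"rx":0,"ry":0,"rz":0,"gripper":-1},{"x":0,"y":0,"z":0.03,"rx":0,"ry":0,"rz":0,"gripper":-1},{"x":0,"y":0,"z":0.02,"rx":0,"ry":0,"rz":0,"gripper":-1},{"x":0,"y":0,"z":0.02,"rx":0,"ry":0,"rz":0,"gripper":-1},{"x":0,"y":0,"z":0,"rx":0,"ry":0,"rz":0,"gripper":-1}]'
python3 - <<'E'
from w import *
for n,x0,y0,x1,y1 in(('top',180,60,420,240),('side',140,100,380,280)):
    f=grab(n,'1');cv2.imwrite(f'pics/{n}_z1.png',cv2.resize(f['pixels'][y0:y1,x0:x1],None,fx=3,fy=3,interpolation=2))
E
```

```text
clock: 2.98
ee_pos: [0.5552, -0.0603, 0.1209]
tool_rot: [[0.453, 0.892, -0.003], [0.892, -0.453, 0.001], [-0.001, -0.003, -1.0]]
contact_force: [0.1, -0.5, 0.0]
grip_width: 0.0003
t 2.975 p [ 0.5552 -0.0603  0.1209] az 26.93 r 0.1042 tan -0.046 w 0.0002995114482782482 F [ 0.15 -0.47  0.03] tilt [-3.2e-03  6.0e-04 -1.0e+00]
```

View pics/side_z1.png

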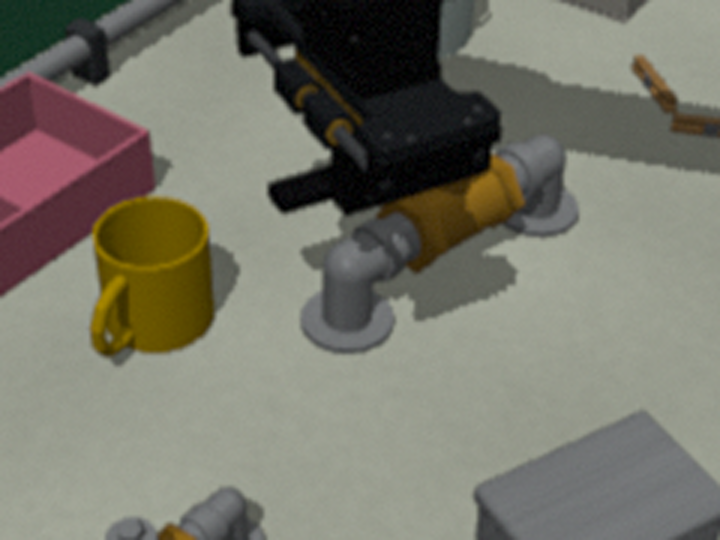

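View pics/top_z1.png

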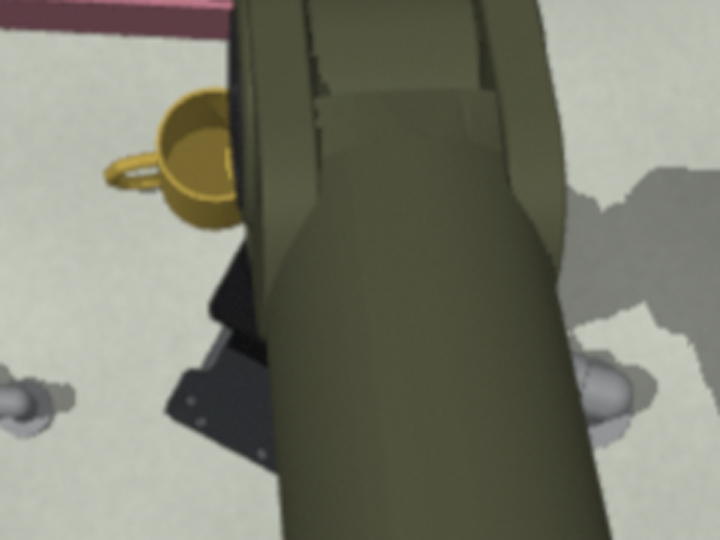

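Side view: the shut fingers are beside the lever, in front of the black sleeve tip at about (285,190) in the crop. The top view is blocked by the arm. There's no contact force so far, so I'll descend the last 24 mm.

```bash
python3 -m inch '[{"x":0,"y":0,"z":0.012,"rx":0,"ry":0,"rz":0,"gripper":-1},{"x":0,"y":0,"z":0.011,"rx":0,"ry":0,"rz":0,"gripper":-1},{"x":0,"y":0,"z":0,"rx":0,"ry":0,"rz":0,"gripper":-1}]'
python3 -c "
from w import *
for th in(4,5):
  a=np.radians(th);v=np.array([.105,-.028]);M=np.array([[np.cos(a),-np.sin(a)],[np.sin(a),np.cos(a)]]);print(th,M@v-v)"
```

```text
clock: 3.45
ee_pos: [0.5555, -0.0603, 0.0983]
tool_rot: [[0.452, 0.892, -0.002], [0.892, -0.452, 0.0], [-0.001, -0.002, -1.0]]
contact_force: [-0.6, 0.3, 0.2]
grip_width: 0.0006
t 3.45 p [ 0.5555 -0.0603  0.0983] az 26.87 r 0.1043 tan -0.0456 w 0.0005927350694976938 F [-0.55  0.25  0.21] tilt [-2.3e-03  4.0e-04 -1.0e+00]
4 [0.00169741 0.00739264]
5 [0.0020408 0.0092579]
```

```bash
python3 -m inch '[{"x":0,"y":0.006,"z":0.001,"rx":0,"ry":0,"rz":0,"gripper":-1},{"x":0,"y":0.006,"z":0,"rx":0,"ry":0,"rz":0,"gripper":-1},{"x":0,"y":0.005,"z":0,"rx":0,"ry":0,"rz":0,"gripper":-1},{"x":0.0017,"y":0.0074,"z":0,"rx":0,"ry":0,"rz":4,"gripper":-1},{"x":0.0017,"y":0.0074,"z":0,"rx":0,"ry":0,"rz":4,"gripper":-1},{"x":0.0017,"y":0.0074,"z":0,"rx":0,"ry":0,"rz":4,"gripper":-1}]'
python3 -c "
from w import *"
```

```text
clock: 4.2
ee_pos: [0.5919, -0.0743, 0.0983]
tool_rot: [[0.629, 0.777, -0.004], [0.777, -0.629, 0.001], [-0.002, -0.004, -1.0]]
contact_force: [-5.0, 1.0, 4.0]
grip_width: 0.0002
t 4.2 p [ 0.5919 -0.0743  0.0983] az 38.97 r 0.1045 tan -0.0294 w 0.00023844778227004017 F [-5.04  0.95  3.98] tilt [-4.2e-03  9.0e-04 -1.0e+00]
```

```bash
python3 -m inch '[{"x":0.0017,"y":0.0074,"z":0,"rx":0,"ry":0,"rz":4,"gripper":-1},{"x":0.0017,"y":0.0074,"z":0,"rx":0,"ry":0,"rz":4,"gripper":-1},{"x":0.0017,"y":0.0074,"z":0,"rx":0,"ry":0,"rz":4,"gripper":-1},{"x":0.0017,"y":0.0074,"z":0,"rx":0,"ry":0,"rz":4,"gripper":-1}]'
python3 - <<'E'
from w import *
for n,x0,y0,x1,y1 in(('top',180,60,420,240),('side',140,100,380,280)):
    f=grab(n,'2');cv2.imwrite(f'pics/{n}_z2.png',cv2.resize(f['pixels'][y0:y1,x0:x1],None,fx=3,fy=3,interpolation=2))
E
```

```text
clock: 4.7
ee_pos: [0.6176, -0.0897, 0.0983]
tool_rot: [[0.819, 0.574, -0.004], [0.574, -0.819, 0.002], [-0.003, -0.004, -1.0]]
contact_force: [-5.1, 2.1, 4.0]
grip_width: 0.0005
t 4.7 p [ 0.6176 -0.0897  0.0983] az 54.95 r 0.1045 tan -0.0296 w 0.00045321203039331643 F [-5.13  2.05  3.96] tilt [-0.0042  0.0016 -1.    ]
```

View pics/side_z2.png

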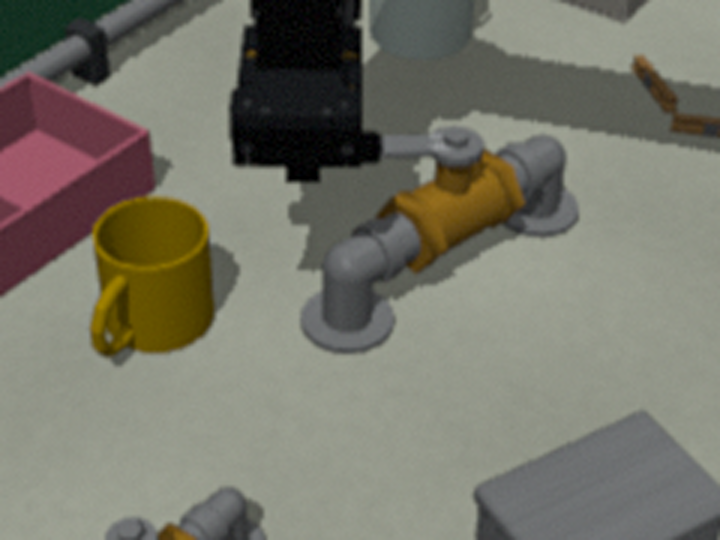

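View pics/top_z2.png

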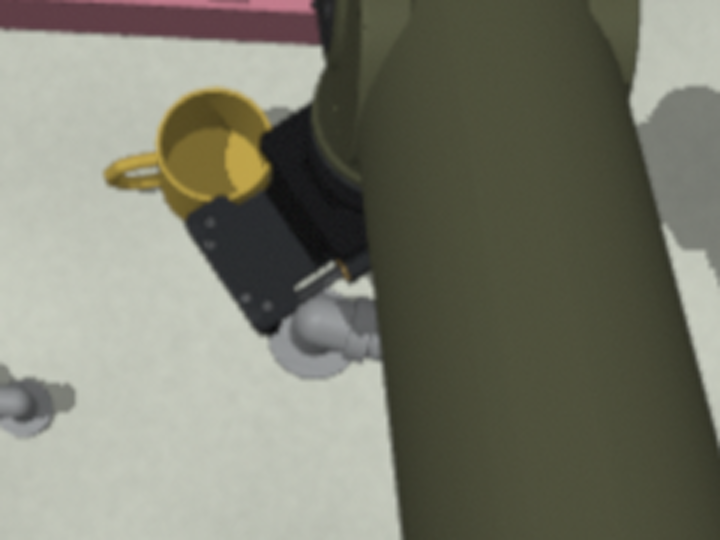

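Side view: the lever has swung with the fingers. Its steel arm now runs left from the stem at (455,145) to the sleeve at (375,148), and the mug is untouched. I'll continue the arc.

```bash
python3 -m inch '[{"x":0.0017,"y":0.0074,"z":0,"rx":0,"ry":0,"rz":4,"gripper":-1},{"x":0.0017,"y":0.0074,"z":0,"rx":0,"ry":0,"rz":4,"gripper":-1},{"x":0.0017,"y":0.0074,"z":0,"rx":0,"ry":0,"rz":4,"gripper":-1},{"x":0.0017,"y":0.0074,"z":0,"rx":0,"ry":0,"rz":4,"gripper":-1},{"x":0.0017,"y":0.0074,"z":0,"rx":0,"ry":0,"rz":4,"gripper":-1},{"x":0.0017,"y":0.0074,"z":0,"rx":0,"ry":0,"rz":4,"gripper":-1},{"x":0.0017,"y":0.0074,"z":0,"rx":0,"ry":0,"rz":4,"gripper":-1},{"x":0.0017,"y":0.0074,"z":0,"rx":0,"ry":0,"rz":4,"gripper":-1},{"x":0.0017,"y":0.0074,"z":0,"rx":0,"ry":0,"rz":4,"gripper":-1},{"x":0.0017,"y":0.0074,"z":0,"rx":0,"ry":0,"rz":4,"gripper":-1}]'
python3 -c "
from w import *"
```

```text
clock: 6.05
ee_pos: [0.6555, -0.1526, 0.098]
tool_rot: [[0.996, -0.084, -0.003], [-0.084, -0.996, 0.004], [-0.003, -0.003, -1.0]]
contact_force: [-3.6, 5.7, 0.8]
grip_width: 0.0008
t 6.05 p [ 0.6555 -0.1526  0.098 ] az 94.8 r 0.1043 tan -0.0303 w 0.0007683536603492597 F [-3.63  5.69  0.85] tilt [-0.0026  0.0035 -1.    ]
```

Lever at about 95° azimuth, with the stop expected near 102°. I'll push on in small steps and watch the force.

```bash
python3 -m inch '[{"x":0.0008,"y":0.0037,"z":0,"rx":0,"ry":0,"rz":2,"gripper":-1},{"x":0.0008,"y":0.0037,"z":0,"rx":0,"ry":0,"rz":2,"gripper":-1},{"x":0.0008,"y":0.0037,"z":0,"rx":0,"ry":0,"rz":2,"gripper":-1}]'
python3 -m inch '[{"x":0,"y":0.002,"z":0,"rx":0,"ry":0,"rz":0,"gripper":-1},{"x":0,"y":0.002,"z":0,"rx":0,"ry":0,"rz":0,"gripper":-1}]'
python3 -c "
from w import *"
```

```text
clock: 6.42
ee_pos: [0.6568, -0.1641, 0.098]
tool_rot: [[0.982, -0.187, -0.002], [-0.187, -0.982, 0.003], [-0.002, -0.003, -1.0]]
contact_force: [-1.6, 5.1, 0.3]
grip_width: 0.0004
clock: 6.68
ee_pos: [0.6565, -0.1691, 0.0981]
tool_rot: [[0.982, -0.186, -0.0], [-0.186, -0.982, 0.002], [-0.001, -0.002, -1.0]]
contact_force: [-0.7, 5.6, -1.8]
grip_width: 0.0003
t 6.675 p [ 0.6565 -0.1691  0.0981] az 100.73 r 0.1047 tan -0.0248 w 0.0002895648369878556 F [-0.66  5.62 -1.79] tilt [-4.0e-04  1.6e-03 -1.0e+00]
```

```bash
python3 -m inch '[{"x":0,"y":0.002,"z":0,"rx":0,"ry":0,"rz":0,"gripper":-1},{"x":0,"y":0.002,"z":0,"rx":0,"ry":0,"rz":0,"gripper":-1}]'
python3 -m inch '[{"x":0,"y":0.002,"z":0,"rx":0,"ry":0,"rz":0,"gripper":-1},{"x":0,"y":0,"z":0,"rx":0,"ry":0,"rz":0,"gripper":-1}]'
python3 -c "
from w import *"
```

```text
clock: 6.92
ee_pos: [0.6562, -0.1733, 0.0981]
tool_rot: [[0.982, -0.187, 0.001], [-0.187, -0.982, 0.002], [0.0, -0.002, -1.0]]
contact_force: [0.3, 5.7, -2.2]
grip_width: 0.0006
clock: 7.18
ee_pos: [0.6561, -0.1743, 0.0981]
tool_rot: [[0.982, -0.187, 0.001], [-0.187, -0.982, 0.003], [0.0, -0.003, -1.0]]
contact_force: [0.9, 7.1, -3.5]
grip_width: 0.0005
t 7.175 p [ 0.6561 -0.1743  0.0981] az 100.77 r 0.1053 tan -0.0197 w 0.0004600855165665723 F [ 0.88  7.12 -3.49] tilt [ 0.001   0.0028 -1.    ]
```

```bash
python3 -m inch '[{"x":0,"y":0.002,"z":0,"rx":0,"ry":0,"rz":0,"gripper":-1},{"x":0,"y":0,"z":0,"rx":0,"ry":0,"rz":0,"gripper":-1}]'
python3 -m inch '[{"x":0,"y":0.002,"z":0,"rx":0,"ry":0,"rz":0,"gripper":-1},{"x":0,"y":0,"z":0,"rx":0,"ry":0,"rz":0,"gripper":-1}]'
python3 -c "
from w import *"
```

```text
clock: 7.42
ee_pos: [0.6561, -0.1743, 0.0982]
tool_rot: [[0.983, -0.186, 0.001], [-0.186, -0.983, 0.005], [0.0, -0.005, -1.0]]
contact_force: [1.2, 9.3, -3.6]
grip_width: 0.0005
clock: 7.68
ee_pos: [0.656, -0.1744, 0.0981]
tool_rot: [[0.983, -0.185, 0.002], [-0.185, -0.983, 0.007], [0.0, -0.007, -1.0]]
contact_force: [1.5, 13.1, -1.9]
grip_width: 0.0004
t 7.675 p [ 0.656  -0.1744  0.0981] az 100.63 r 0.1053 tan -0.0194 w 0.0003941968736872699 F [ 1.46 13.08 -1.95] tilt [ 0.0016  0.0072 -1.    ]
```

The position no longer changes while the force climbs to 13 N, so the lever is at its stop. I'll back off, rise and retreat, then look.

```bash
python3 -m inch '[{"x":0,"y":-0.006,"z":0,"rx":0,"ry":0,"rz":0,"gripper":-1},{"x":0,"y":-0.012,"z":0,"rx":0,"ry":0,"rz":0,"gripper":-1},{"x":0,"y":-0.012,"z":0,"rx":0,"ry":0,"rz":0,"gripper":-1},{"x":0,"y":0,"z":-0.03,"rx":0,"ry":0,"rz":0,"gripper":-1},{"x":0,"y":0,"z":-0.04,"rx":0,"ry":0,"rz":0,"gripper":-1},{"x":0,"y":0,"z":-0.04,"rx":0,"ry":0,"rz":0,"gripper":-1},{"x":0,"y":0,"z":-0.04,"rx":0,"ry":0,"rz":0,"gripper":-1},{"x":0,"y":0,"z":0,"rx":0,"ry":0,"rz":0,"gripper":-1}]'
python3 -c "
from w import *"
```

```text
clock: 8.68
ee_pos: [0.6627, -0.1513, 0.2537]
tool_rot: [[0.982, -0.189, 0.009], [-0.189, -0.982, -0.003], [0.009, 0.001, -1.0]]
contact_force: [0.8, -0.7, -0.7]
grip_width: 0.0006
t 8.675 p [ 0.6627 -0.1513  0.2537] az 100.88 r 0.1073 tan -0.0437 w 0.0006409630598077641 F [ 0.81 -0.66 -0.67] tilt [ 0.0086 -0.0027 -1.    ]
```

```bash
python3 -m inch '[{"x":-0.018,"y":0.039,"z":0,"rx":0,"ry":0,"rz":0,"gripper":-1},{"x":-0.018,"y":0.039,"z":0,"rx":0,"ry":0,"rz":0,"gripper":-1},{"x":-0.018,"y":0.039,"z":0,"rx":0,"ry":0,"rz":0,"gripper":-1},{"x":-0.018,"y":0.039,"z":0,"rx":0,"ry":0,"rz":0,"gripper":-1},{"x":-0.018,"y":0.039,"z":0,"rx":0,"ry":0,"rz":0,"gripper":-1},{"x":-0.018,"y":0.039,"z":0,"rx":0,"ry":0,"rz":0,"gripper":-1},{"x":-0.018,"y":0.039,"z":0,"rx":0,"ry":0,"rz":0,"gripper":-1},{"x":-0.018,"y":0.039,"z":0,"rx":0,"ry":0,"rz":0,"gripper":-1},{"x":-0.018,"y":0.039,"z":0,"rx":0,"ry":0,"rz":0,"gripper":-1},{"x":-0.018,"y":0.039,"z":0,"rx":0,"ry":0,"rz":0,"gripper":-1},{"x":0,"y":0,"z":0,"rx":0,"ry":0,"rz":0,"gripper":-1},{"x":0,"y":0,"z":0,"rx":0,"ry":0,"rz":0,"gripper":-1}]'
python3 - <<'E'
from w import *
for n in('top','side'): f=grab(n,'3')
f=dict(np.load('pics/top_3.npz'));m=(f['pixels'].max(2)<45).astype(np.uint8)
n,l,st,c=cv2.connectedComponentsWithStats(m)
for i in range(1,n):
    if st[i,4]>60:
        r=cv2.minAreaRect(cv2.findContours((l==i).astype(np.uint8),0,1)[0][0]); P=[plane(f,*p,.112) for p in cv2.boxPoints(r)]
        print(c[i].round(1),st[i,4],np.array(P).round(3)[:,:2].tolist())
E
```

```text
clock: 10.18
ee_pos: [0.4103, -0.4993, 0.2478]
tool_rot: [[0.982, -0.188, -0.0], [-0.188, -0.982, 0.001], [-0.0, -0.001, -1.0]]
contact_force: [0.8, 0.6, 0.5]
grip_width: 0.0003
t 10.175 p [ 0.4103 -0.4993  0.2478] az 100.85 r -0.0749 tan 0.3456 w 0.00025140881396135595 F [0.75 0.58 0.46] tilt [-3.0e-04  1.2e-03 -1.0e+00]
[344.1   9.9] 101 [[0.852, -0.172], [0.875, -0.172], [0.875, -0.193], [0.853, -0.193]]
[ 38.3 122.2] 853 [[0.598, 0.43], [0.694, 0.373], [0.664, 0.33], [0.569, 0.387]]
[351.1 125.2] 508 [[0.601, -0.173], [0.68, -0.192], [0.676, -0.213], [0.597, -0.194]]
[110.9 186.3] 198 [[0.51, 0.261], [0.524, 0.261], [0.522, 0.216], [0.508, 0.216]]
```

View pics/top_3.png

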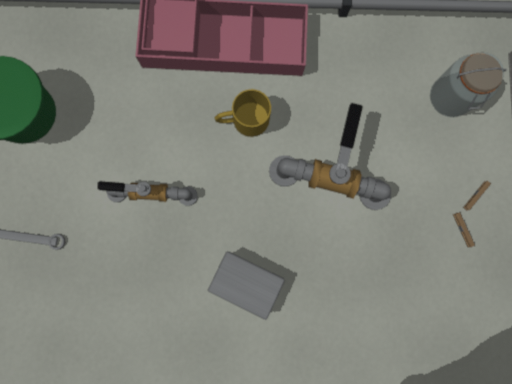

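View pics/side_3.png

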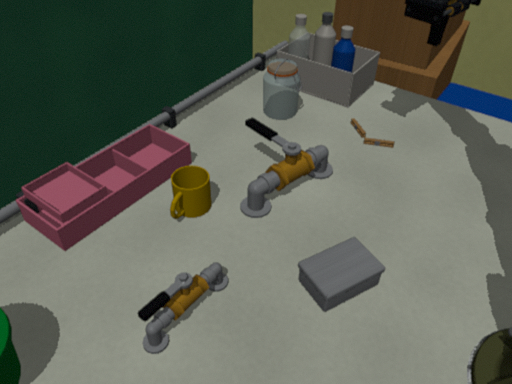

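The top view shows the main sleeve from (355,105) to (345,147), square across the pipe, and the branch lever unchanged at (111,186). The lever's azimuth is 102.5° against the pipe's 12°, a turn of about 90°. I'm handing in.

```bash
python3 -c "
from h import *
print(workorder.finish_job())"
```

```text
the job is handed in; nothing more can be done
None
```

The main valve is shut and the job is handed in; the hand-in returned no verdict. I pushed the lever clockwise along its arc with the closed fingers, then backed off, rose and moved clear.

- **Main lever at its stop:** at the end of the push the position stopped changing while the force rose from about 5 N to 13 N. The last top picture puts the lever about 90° from the pipe, at roughly ±2° accuracy.
- **Branch lever untouched:** its sleeve is at the same pixels before and after, (110.9, 186.3), so it is still open.
- **Clear of everything:** the arm's force reading was about zero after the retreat. The mug and the other objects look unmoved. The clock was about 10.3 s, against the 34 s limit.

**Mistakes and oddities:**
- My first move call was refused because its rows lacked some keys, so nothing moved.
- During the push the fingers read up to 4 N vertically, which I put down to friction on the sleeve.
- The stop came about 2–3° later than I had worked out from the assumed finger thickness. The final picture agrees with the stop.

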